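# Sort automaton cams on the keyed tester

## Task

Test-seat each cam in turn, largest first and smallest last, fully down on the tester's keyed shaft, then lift it off and lay it flat, hub up, in the tray on the side its nose pointed to when seated. While the large cam sits fully home, hold the jog button down for at least three seconds and let it spring back before taking that cam off. There may be two or three cams; leave the jars, cup and model plane alone.

Things in the scene. Friction and masses are not known exactly. Their poses are not given: they have to be found in the camera images.
- large_l: Large grey cam, LEFT kind; None if absent. Plate 58 mm across, 10 mm thick; nose along own +y reaching 46 mm. Hub to grip, 10 to 32 mm high, flat-sided: x -12 to 14, y -12 to 12 mm. 14.4 mm square bore right through, with a 7 mm wide keyway out to 11 mm along own +x. Origin: bore axis at the underside. z up. Starts flat on the mat (z = 0), hub up, any yaw.
- large_r: Large grey cam, RIGHT kind; None if absent. Plate 58 mm across, 10 mm thick; nose along own -y reaching 46 mm. Hub to grip, 10 to 32 mm high, flat-sided: x -12 to 14, y -12 to 12 mm. 14.4 mm square bore right through, with a 7 mm wide keyway out to 11 mm along own +x. Origin: bore axis at the underside. z up. Starts flat on the mat (z = 0), hub up, any yaw.
- medium_l: Medium grey cam, LEFT kind; None if absent. Plate 50 mm across, 10 mm thick; nose along own +y reaching 41 mm. Hub to grip, 10 to 32 mm high, flat-sided: x -12 to 14, y -12 to 12 mm. 14.4 mm square bore right through, with a 7 mm wide keyway out to 11 mm along own +x. Origin: bore axis at the underside. z up. Starts flat on the mat (z = 0), hub up, any yaw.
- medium_r: Medium grey cam, RIGHT kind; None if absent. Plate 50 mm across, 10 mm thick; nose along own -y reaching 41 mm. Hub to grip, 10 to 32 mm high, flat-sided: x -12 to 14, y -12 to 12 mm. 14.4 mm square bore right through, with a 7 mm wide keyway out to 11 mm along own +x. Origin: bore axis at the underside. z up. Starts flat on the mat (z = 0), hub up, any yaw.
- small_l: Small grey cam, LEFT kind; None if absent. Plate 42 mm across, 10 mm thick; nose along own +y reaching 36 mm. Hub to grip, 10 to 32 mm high, flat-sided: x -12 to 14, y -12 to 12 mm. 14.4 mm square bore right through, with a 7 mm wide keyway out to 11 mm along own +x. Origin: bore axis at the underside. z up. Starts flat on the mat (z = 0), hub up, any yaw.
- small_r: Small grey cam, RIGHT kind; None if absent. Plate 42 mm across, 10 mm thick; nose along own -y reaching 36 mm. Hub to grip, 10 to 32 mm high, flat-sided: x -12 to 14, y -12 to 12 mm. 14.4 mm square bore right through, with a 7 mm wide keyway out to 11 mm along own +x. Origin: bore axis at the underside. z up. Starts flat on the mat (z = 0), hub up, any yaw.
- shaft_seat (a point): Foot of the tester's fixed shaft, on the tester's top face (30 mm high). Shaft 12 mm thick along z. A 5 mm wide brass key runs up the side facing this frame's +x, out to 9.3 mm from the axis and up to 34 mm (3 mm wide lead-in to 37 mm). A cam is home with its origin here, its keyway (own +x) over the key (+x); turned otherwise it rests on the key's top.
- shaft_tip (a point): Top of the shaft, 46 mm above the seat; the last 6 mm taper from 12 to 6 mm thick. The shaft does not turn.
- tester: Cam tester: fixed grey box 180 mm (x) by 100 mm (y) by 30 mm high, origin under its centre. Shaft at x = +35 mm, jog button at x = -45 mm, both at y = 0. Its +y side is its left, with the left tray beyond; its -y side its right, with the right tray beyond.
- jog (a joint): Travel of the jog button in m: 0 up, 0.006 fully down; counts as held down above 0.0035. Sprung: comes up when let go; starts to move at about 1.5 N, fully down at 5 N.
- jog_top (a point): Centre of the top of the jog button's round white cap (28 mm across, in a black collar 44 mm across), 18 mm above the tester's top when up; moves with the cap. Pushed straight down.
- tray_left: Fixed open card tray at the tester's left (+y) side, 190 mm (own x) by 130 mm (own y), walls 4 mm thick and 22 mm high, floor 4 mm above the table. Origin under its centre. Takes the LEFT cams, whose nose points this way when seated.
- tray_right: Fixed open card tray at the tester's right (-y) side, 190 mm (own x) by 130 mm (own y), walls 4 mm thick and 22 mm high, floor 4 mm above the table. Origin under its centre. Takes the RIGHT cams, whose nose points this way when seated.
- cement: Bystander: small round jar with a green cap, 44 mm across, 75 mm high; origin under its centre.
- cup: Bystander: open paper-white cup, 72 mm across, 85 mm high; origin under its centre.
- plane: Bystander: grey model aeroplane, wing span 170 mm, 40 mm high; origin under its middle.
- paint: Bystander, in some starts only (None if absent): low round paint pot, 36 mm across, 40 mm high; origin under its centre.
There are look-alikes about, which are no part of the job. Leave any blue or brown look-alike of the large_r alone. Leave any pink or yellow look-alike of the medium_l alone.

How it is judged:
On the way, in this order (a step that is already met when the one before it is completed fails the run):
1. the large cam is fully home on the keyed shaft (((horizontal distance between large_l and shaft_seat below 0.004 m and z of large_l in the frame of shaft_seat between -0.004 and 0.004 m and angle between large_l's own z axis and vertical below 0.1 rad) or (horizontal distance between large_r and shaft_seat below 0.004 m and z of large_r in the frame of shaft_seat between -0.004 and 0.004 m and angle between large_r's own z axis and vertical below 0.1 rad))), for 0.3 s.
2. with the large cam still home, the jog button is held down for 2.5 s without a break (value of joint jog above 0.0035 m and ((horizontal distance between large_l and shaft_seat below 0.004 m and z of large_l in the frame of shaft_seat between -0.004 and 0.004 m and angle between large_l's own z axis and vertical below 0.1 rad) or (horizontal distance between large_r and shaft_seat below 0.004 m and z of large_r in the frame of shaft_seat between -0.004 and 0.004 m and angle between large_r's own z axis and vertical below 0.1 rad))), for 2.5 s.
3. the jog button is let go and up, the large cam still home (value of joint jog below 0.001 m and ((horizontal distance between large_l and shaft_seat below 0.004 m and z of large_l in the frame of shaft_seat between -0.004 and 0.004 m and angle between large_l's own z axis and vertical below 0.1 rad) or (horizontal distance between large_r and shaft_seat below 0.004 m and z of large_r in the frame of shaft_seat between -0.004 and 0.004 m and angle between large_r's own z axis and vertical below 0.1 rad))), for 0.1 s.
4. the medium cam is fully home on the keyed shaft (((horizontal distance between medium_l and shaft_seat below 0.004 m and z of medium_l in the frame of shaft_seat between -0.004 and 0.004 m and angle between medium_l's own z axis and vertical below 0.1 rad) or (horizontal distance between medium_r and shaft_seat below 0.004 m and z of medium_r in the frame of shaft_seat between -0.004 and 0.004 m and angle between medium_r's own z axis and vertical below 0.1 rad))), for 0.3 s.
5. the small cam, if there is one, is fully home on the keyed shaft (((horizontal distance between small_l and shaft_seat below 0.004 m and z of small_l in the frame of shaft_seat between -0.004 and 0.004 m and angle between small_l's own z axis and vertical below 0.1 rad) or (horizontal distance between small_r and shaft_seat below 0.004 m and z of small_r in the frame of shaft_seat between -0.004 and 0.004 m and angle between small_r's own z axis and vertical below 0.1 rad))), for 0.3 s.
At the end, for the whole second after the job is handed in: every LEFT cam lies in the left tray and every RIGHT cam in the right tray, flat on the floor of the tray, hub up (underside within 5 mm of the tray floor, tilt under 0.12 rad), bore within 80 mm (x) and 52 mm (y) of the tray's centre, at rest; the jog button is up (x of large_l in the frame of tray_left between -0.08 and 0.08 m and y of large_l in the frame of tray_left between -0.052 and 0.052 m and z of each of large_l, medium_l, small_l in the frame of tray_left below 0.009 m and angle between each of large_l, large_r, medium_l, medium_r, small_l, small_r's own z axis and vertical below 0.12 rad and linear speed of each of large_l, large_r, medium_l, medium_r, small_l, small_r below 0.02 m/s and x of large_r in the frame of tray_right between -0.08 and 0.08 m and y of large_r in the frame of tray_right between -0.052 and 0.052 m and z of each of large_r, medium_r, small_r in the frame of tray_right below 0.009 m and x of medium_l in the frame of tray_left between -0.08 and 0.08 m and y of medium_l in the frame of tray_left between -0.052 and 0.052 m and x of medium_r in the frame of tray_right between -0.08 and 0.08 m and y of medium_r in the frame of tray_right between -0.052 and 0.052 m and x of small_l in the frame of tray_left between -0.08 and 0.08 m and y of small_l in the frame of tray_left between -0.052 and 0.052 m and x of small_r in the frame of tray_right between -0.08 and 0.08 m and y of small_r in the frame of tray_right between -0.052 and 0.052 m and value of joint jog below 0.001 m); the robot touches nothing.
It fails at once if the jar is pushed more than 30 mm or tipped (distance of cement from where it was at the start of the episode above 0.03 m or angle between cement's own z axis and vertical above 0.35 rad).
It fails at once if the cup is pushed more than 30 mm or tipped (distance of cup from where it was at the start of the episode above 0.03 m or angle between cup's own z axis and vertical above 0.35 rad).
It fails at once if the model plane is pushed more than 30 mm or tipped (distance of plane from where it was at the start of the episode above 0.03 m or angle between plane's own z axis and vertical above 0.35 rad).
It fails at once if the paint pot is pushed more than 30 mm or tipped (distance of paint from where it was at the start of the episode above 0.03 m or angle between paint's own z axis and vertical above 0.35 rad).
Of large_l, large_r only 1 to 1 are there at a start; the rules pass over those that are not, and their reading is None.
Of medium_l, medium_r only 1 to 1 are there at a start; the rules pass over those that are not, and their reading is None.
Of small_l, small_r, paint only 1 to 1 are there at a start; the rules pass over those that are not, and their reading is None.
At some moment in a run one of large_l, large_r, medium_l, medium_r, small_l, small_r may be knocked a few centimetres aside while the robot is not near it.
It also fails if it takes over 210 s, if anything falls off the work surface, if the arm or the gripper's body presses on something with over 40 N, if the wrist force passes 120 N, or if a joint passes its speed limit or range.

## Robot

A 7-joint arm with a two-finger parallel gripper is mounted at the origin on the work surface. World frame = base frame: x ahead of the robot, y to its left, z up, the work surface at z = 0. Lengths are in m, angles in rad, forces in N, time in s.
With the tool pointing down it reaches from about 0.425 to 0.925 m from the base axis. Payload 6.8 kg.
Tool frame: the origin (TCP) lies at the very end of the fingers, on their centre line; the grasp point (between the pads) lies 19 mm behind it; z points along the fingers, y is the line along which they close (so a half turn about z gives the same grasp; the last joint's range is limited). The gripper opens to 85 mm and grips with 20 to 120 N. Pads are 22 mm wide; open, the fingers measure 114 mm over their backs; the gripper's body (76 mm by 85 mm) begins 54 mm behind the grasp point. The pads swing forward as they close: fully open they stand 13 mm farther back than shut.
Start: joints at [1.147, 0.477, 0.022, 1.555, -0.011, 1.109, -0.083], TCP at [0.21, -0.642, 0.231] pointing down, gripper open.
Joint ranges: [-2.96, 2.96], [-0.34, 2.1], [-1.41, 1.46], [0.24, 2.44], [-1.37, 4.51], [0.17, 1.92], [-2.96, 2.96]. Speed limits (rad/s): [2.39, 2.39, 3.14, 3.14, 3.14, 3.14, 3.14].

## Interface

Orientations are given as a unit quaternion [w, x, y, z].
In Python, from station import get_obs, read_camera, hand_in gives the robot as it stands.
- The arm moves only by the tool arm_command, never from a script. Its argument "commands" is one flat list of numbers, 7 for each row, row after row: the shift along the tool's x, y, z in m, then the turn, a rotation vector about the tool's x, y, z in degrees, then the opening, from 0 (shut) to 1 (fully open). In form: [tx, ty, tz, rx, ry, rz, fingers, tx, ty, tz, rx, ry, rz, fingers, ...]. A call has 1 to 8 rows; each row is the pose to reach, as a shift and turn from the pose commanded when the call began, along the tool's axes at that moment; what a row does not reach only later rows make up. A row lasts 1/10 s, in which the tool goes at most 50 mm and 8.59 degrees, less where a joint would pass 70% of its speed; a pose out of reach is approached as far as the arm can. A call with a gripper value outside its range is refused whole. The fingers move at their own pace and stop on an object; "force" is the grip in N (left out, the last holds). Time passes only in rows, so rows that repeat a pose let the fingers close. It gives the time, the measured TCP pose, the force, the opening and the grip force at its end, in the units of the state.
- get_obs(): the state, without advancing time (a new reading comes with each control period).
- read_camera(name): name is "scene" or "top"; returns a dict with "img" (400x640x3 uint8, red, green, blue), "camera_matrix" (3x3 intrinsics, pixels), "pose" (4x4, takes a point from camera to world coordinates). Camera axes: x right, y down, z forward; pixel columns grow to the right and rows downward; lengths in m; the calibration is good to about 2 mm. A picture is of the moment at which its call begins. There is no depth.
- hand_in(): hands the job in; it is judged then, once.
The state is a dict: "t": time; "q": joint angles; "joint_vel": joint speeds; "joint_torque": joint torques, N m; "eef_pos": TCP position; "tool_rot": TCP orientation; "contact_force": force on the tool from outside, world axes, zero at the start; "torque": the same for the moment, N m; "gripper_width": opening from 0.0 (shut) to 1.0 (fully open); "grasp_force": force on a finger pad.
Only numpy, scipy, OpenCV 4.12 (cv2) and the standard library are available. Lean on these libraries where they do the work, as an engineer would, in place of code of your own. Each camera call takes 0.05 s, during which the arm holds its last target. There are 200 camera calls.

## Working session

There is one attempt and no reset: what is moved stays moved. The work goes in short steps, Python scripts to look and compute and a tool call to move; the robot and the scene stay as the last step left them, time stands still between calls to the robot, and variables do not carry over. Pictures are saved under pics/ and viewed, at most 14 in all, crops included, and the job is handed in when it is done.

Besides the shell and the picture viewer there is one more tool, called after "Emit:" by a JSON object that holds its "api" and its "payload", one argument or row to a line. arm_command: Moves the arm, as the interface text tells. Its arguments: {"type":"object","properties":{"commands":{"type":"array","items":{"type":"number"}},"force":{"type":"number"}},"required":["commands"]}

```bash
mkdir -p pics; python3 - <<'E'
from station import *
import cv2,numpy as np
o=get_obs(); print({k:np.round(v,3).tolist() for k,v in o.items()})
for n in("top","scene"):
    c=read_camera(n); cv2.imwrite(f"pics/{n}0.png",c["img"][:,:,::-1]); print(n,c["camera_matrix"].round(1).tolist(),c["pose"].round(4).tolist())
E
```

```text
{'t': 0.0, 'q': [1.147, 0.478, 0.022, 1.556, -0.011, 1.109, -0.083], 'joint_vel': [-0.001, -0.001, 0.001, -0.002, 0.001, -0.001, -0.001], 'joint_torque': [0.0, -59.646, 1.608, -28.12, 0.012, 0.009, -0.0], 'eef_pos': [0.209, -0.641, 0.23], 'tool_rot': [-0.001, 0.988, 0.157, -0.0], 'contact_force': [0.037, -0.343, -0.261], 'torque': [0.015, -0.002, -0.014], 'grasp_force': 0.0, 'gripper_width': 1.002}
top [[513.6, 0.0, 315.5], [0.0, 513.6, 200.1], [0.0, 0.0, 1.0]] [[-0.0034, -0.9979, 0.0648, 0.4889], [-0.9999, 0.0041, 0.0101, -0.1136], [-0.0104, -0.0648, -0.9978, 1.3736], [0.0, 0.0, 0.0, 1.0]]
scene [[410.0, 0.0, 318.2], [0.0, 410.0, 196.3], [0.0, 0.0, 1.0]] [[0.7837, 0.3722, -0.4973, 1.0993], [0.6211, -0.4565, 0.6371, -0.7844], [0.0101, -0.8081, -0.5889, 0.7279], [0.0, 0.0, 0.0, 1.0]]
```

View pics/top0.png

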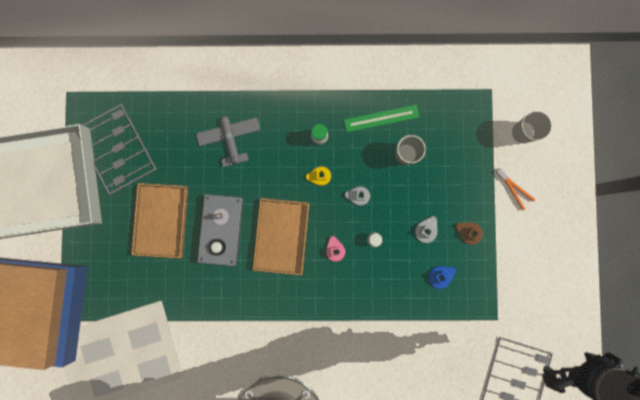

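View pics/scene0.png

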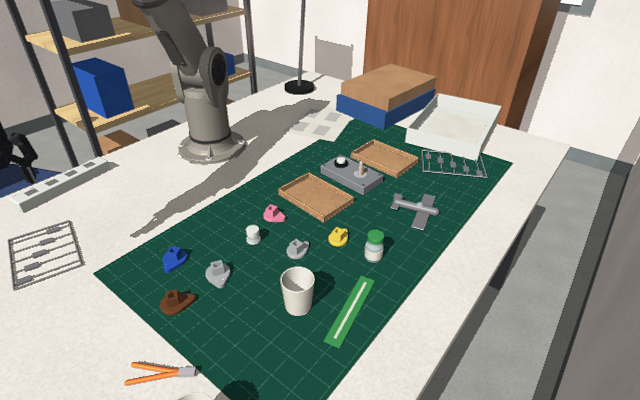

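Top view: the tester is at (220,230), with its shaft at (220,215) and jog button at (217,247). The left tray is at (160,220) and the right tray at (281,236). The cam candidates are grey (358,196), grey (427,230), yellow (318,176), pink (335,249), brown (470,232) and blue (441,277). Only the two grey ones fit the description. The white thing at (375,240) is the paint pot, so I expect no small cam. Next I'll take an enlarged crop and measure.

```bash
cat > h.py <<'E'
from station import *
import cv2,numpy as np
def grab(n): return read_camera(n)
def ray(c,uv,z):
    uv=np.atleast_2d(uv).astype(float); K=c["camera_matrix"];T=c["pose"]
    d=np.c_[(uv-K[:2,2])/K[0,0],np.ones(len(uv))]@T[:3,:3].T
    return T[:3,3]+d*((z-T[2,3])/d[:,2])[:,None]
def proj(c,P):
    P=np.atleast_2d(P);T=c["pose"];K=c["camera_matrix"]
    q=(P-T[:3,3])@T[:3,:3]; return q[:,:2]/q[:,2:]*K[0,0]+K[:2,2]
def crop(c,uv,r,s):
    u,v=np.round(np.ravel(uv)).astype(int); im=c["img"][max(v-r,0):v+r,max(u-r,0):u+r,::-1]
    im=cv2.normalize(im.astype(np.float32),None,0,255,cv2.NORM_MINMAX).astype(np.uint8)
    return cv2.resize(im,(s,s),interpolation=cv2.INTER_CUBIC)
E
python3 - <<'E'
from h import *
t=grab("top");s=grab("scene")
rows=[]
for uv in((427,230),(358,196)):
    P=ray(t,uv,.02); print(P.round(4),proj(s,P).round(1))
    rows.append(np.hstack([crop(t,uv,18,288),crop(s,proj(s,P),20,288)]))
cv2.imwrite("pics/cr.png",np.vstack(rows))
hsv=cv2.cvtColor(t["img"],cv2.COLOR_RGB2HSV)
for uv in((427,230),(358,196),(220,230)):
    print(uv,[hsv[uv[1]+d,uv[0]].tolist() for d in(-8,-4,0,4,8)])
E
```

```text
[[ 0.497  -0.3923  0.02  ]] [[218.2 268. ]]
[[ 0.5873 -0.2121  0.02  ]] [[297.2 243.9]]
(427, 230) [[55, 9, 169], [48, 8, 166], [78, 76, 67], [75, 18, 111], [53, 7, 145]]
(358, 196) [[50, 5, 155], [60, 9, 146], [76, 24, 118], [45, 8, 134], [68, 8, 132]]
(220, 230) [[4, 10, 176], [90, 6, 130], [110, 6, 127], [105, 4, 127], [60, 7, 117]]
```

View pics/cr.png

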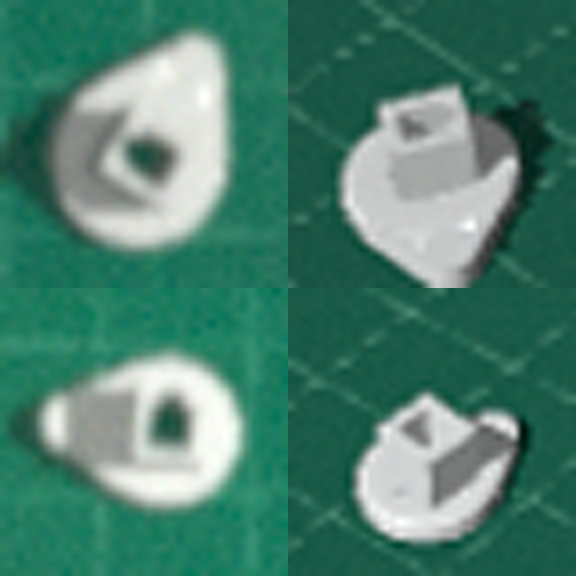

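```bash
cat >> h.py <<'E'
def cams(t,minA=60):
    hsv=cv2.cvtColor(t["img"],cv2.COLOR_RGB2HSV)
    green=cv2.inRange(hsv,(65,110,40),(100,255,255))
    return cv2.bitwise_not(green)
E
python3 - <<'E'
from h import *
ims=[];
t=grab("top"); t["img"]=np.mean([t["img"]]+[grab("top")["img"] for _ in range(5)],0).astype(np.uint8)
s=grab("scene"); s["img"]=np.mean([s["img"]]+[grab("scene")["img"] for _ in range(5)],0).astype(np.uint8)
row=[]
for name,uv,R in(("L",(427,230),29),("M",(358,196),25)):
    P=ray(t,uv,.03); row.append(np.hstack([crop(t,uv,9,300),crop(s,proj(s,P),9,300)]))
    # metric bright contour at z=.01
    hsv=cv2.cvtColor(t["img"],cv2.COLOR_RGB2HSV)
    m=((hsv[...,1]<60)&(hsv[...,2]>60)).astype(np.uint8)*255
    cs,_=cv2.findContours(m,cv2.RETR_EXTERNAL,cv2.CHAIN_APPROX_NONE)
    c=[k for k in cs if cv2.pointPolygonTest(k,(float(uv[0]),float(uv[1])-6),False)>=0][0]
    W=ray(t,c[:,0],.01)[:,:2]
    tip=W[np.argmax(np.linalg.norm(W-W.mean(0),axis=1))]
    # circle fit on the part far from the tip
    ctr=W.mean(0)
    for _ in range(8):
        n=(tip-ctr)/np.linalg.norm(tip-ctr)
        B=W[(W-ctr)@n<5e-3]
        A=np.c_[2*B,np.ones(len(B))];x=np.linalg.lstsq(A,(B**2).sum(1),rcond=None)[0];ctr=x[:2]
    r=np.sqrt(x[2]+ctr@ctr)
    print(name,"area",cv2.contourArea(c),"ctr",ctr.round(4),"r",r.round(4),"tip dist",np.linalg.norm(tip-ctr).round(4),"ang",np.degrees(np.arctan2(*(tip-ctr)[::-1])).round(1))
    # bore: dark blob at z=.032
    g=cv2.resize(t["img"].astype(np.float32).mean(2)[uv[1]-12:uv[1]+12,uv[0]-12:uv[0]+12],None,fx=8,fy=8,interpolation=cv2.INTER_CUBIC)
    b=ray(t,proj(t,[*ctr,.032]),.032)[0,:2]
    n=(tip-ctr)/np.linalg.norm(tip-ctr); q=np.array([n[1],-n[0]]) # q = own +x if LEFT
    G=t["img"].astype(np.float32).mean(2)
    for w in(-2.5,0,2.5):
        pts=np.array([[*(ctr+q*d*1e-3+n*w*1e-3),.032] for d in range(-18,19,2)])
        uvp=proj(t,pts).astype(np.float32)
        print(" prof",w,cv2.remap(G,uvp[:,:1],uvp[:,1:],cv2.INTER_LINEAR).ravel().astype(int).tolist())
cv2.imwrite("pics/cr2.png",np.vstack(row))
E
```

```text
L area 448.0 ctr [ 0.4931 -0.3909] r 0.0288 tip dist 0.0468 ang -28.9
 prof -2.5 [86, 94, 114, 134, 122, 101, 76, 66, 59, 58, 62, 70, 93, 125, 148, 159, 161, 162, 163]
 prof 0 [89, 88, 109, 119, 107, 80, 64, 52, 50, 53, 58, 66, 91, 123, 149, 159, 163, 163, 163]
 prof 2.5 [90, 90, 103, 116, 111, 93, 76, 61, 56, 57, 60, 71, 92, 124, 149, 161, 163, 164, 164]
M area 334.0 ctr [ 0.5894 -0.2178] r 0.0252 tip dist 0.0406 ang 76.6
 prof -2.5 [157, 153, 139, 134, 133, 126, 99, 75, 55, 50, 51, 55, 68, 91, 117, 138, 152, 158, 155]
 prof 0 [156, 148, 134, 134, 133, 124, 99, 72, 55, 48, 47, 50, 59, 77, 104, 130, 147, 156, 155]
 prof 2.5 [154, 143, 132, 134, 134, 121, 98, 75, 64, 58, 57, 61, 73, 91, 113, 136, 150, 157, 156]
```

View pics/cr2.png

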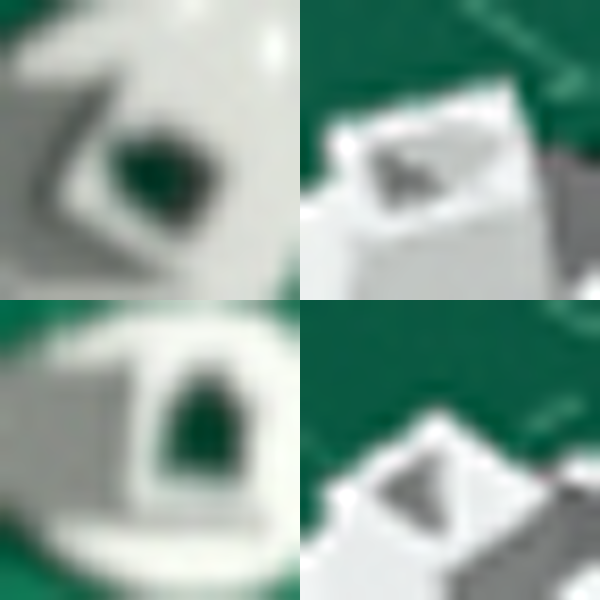

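Medium crop: the bore's keyway points up the image (+x) and the nose points left (+y), so this is the LEFT kind. Large crop: the bore runs on to the left/up-left with the nose up-right, so this is the RIGHT kind (the profile agrees). Next I'll measure the tester and trays and get the yaws more precisely.

```bash
python3 - <<'E'
from h import *
t=grab("top"); t["img"]=np.mean([t["img"]]+[grab("top")["img"] for _ in range(3)],0).astype(np.uint8)
s=grab("scene")
cv2.imwrite("pics/te.png",np.hstack([cv2.resize(t["img"][185:275,175:265,::-1],(400,400),interpolation=cv2.INTER_CUBIC),cv2.resize(s["img"][140:200,320:390,::-1],(400,400),interpolation=cv2.INTER_CUBIC)]))
hsv=cv2.cvtColor(t["img"],cv2.COLOR_RGB2HSV)
def comp(m,uv):
    cs,_=cv2.findContours(m.astype(np.uint8)*255,cv2.RETR_EXTERNAL,cv2.CHAIN_APPROX_NONE)
    return max([k for k in cs if cv2.pointPolygonTest(k,uv,True)>=-4],key=cv2.contourArea)
for n,uv,z,m in(("tester",(212.,230.),.03,(hsv[...,1]<70)&(hsv[...,2]>60)),("left",(160.,220.),.022,(hsv[...,0]<25)&(hsv[...,1]>70)),("right",(281.,236.),.022,(hsv[...,0]<25)&(hsv[...,1]>70))):
    W=ray(t,comp(m,uv)[:,0],z)[:,:2]*1000
    r=cv2.minAreaRect(W.astype(np.float32)); print(n,np.round(r[0],1),np.round(r[1],1),round(r[2],2))
for n,uv in(("L",(427.,224.)),("M",(358.,190.))):
    c=comp((hsv[...,1]<90)&(hsv[...,2]>60),uv); W=(ray(t,c[:,0],.01)[:,:2]*1000).astype(np.float32)
    mm=cv2.moments(W); ce=np.array([mm['m10'],mm['m01']])/mm['m00']
    cc,rr=cv2.minEnclosingCircle(W)
    a=np.array([mm['mu20'],mm['mu11'],mm['mu02']]); ax=.5*np.degrees(np.arctan2(2*a[1],a[0]-a[2]))
    print(n,"centroid",ce.round(1),"axis",ax.round(1),"encl",np.round(cc,1),rr)
jc=comp((hsv[...,2]>190)&(hsv[...,1]<40),(217.,247.)); (u,v),r=cv2.minEnclosingCircle(jc); print("jog",u,v,r,ray(t,(u,v),.048).round(4))
E
```

```text
tester [499.7 151.5] [107.6 182.4] 85.09
left [525.4 313.1] [136.6 191. ] 86.16
right [482.4  -7.5] [132.4 190.9] 84.18
L centroid [ 609.4 -111.3] axis 88.6 encl [ 627.3 -102.6] 1004.124755859375
M centroid [ 609.4 -111.3] axis 88.6 encl [ 627.3 -102.6] 1004.124755859375
jog 216.5 246.8333282470703 4.1164655685424805 [[0.4554 0.1554 0.048 ]]
```

View pics/te.png

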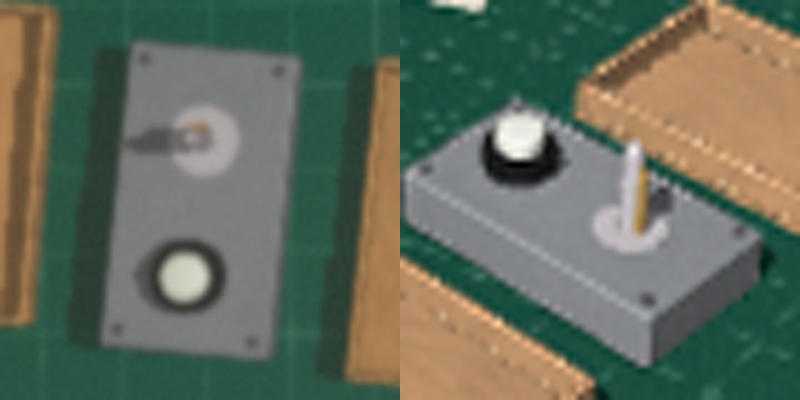

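```bash
cat >> h.py <<'E'
def blob(t,near,name):
    hsv=cv2.cvtColor(t["img"],cv2.COLOR_RGB2HSV)
    m=((hsv[...,1]<90)&(hsv[...,2]>70)).astype(np.uint8)*255
    u0,v0=np.round(near).astype(int); k=np.zeros_like(m); k[v0-22:v0+22,u0-22:u0+22]=255
    cs,_=cv2.findContours(m&k,cv2.RETR_EXTERNAL,cv2.CHAIN_APPROX_NONE)
    return max(cs,key=cv2.contourArea)
E
python3 - <<'E'
from h import *
t=grab("top");s=grab("scene")
f=lambda x,y:(174.5+x/400*90+.5-.39,184.5+y/400*90+.5-.39)
sc=[ray(t,f(*p),.03)[0,:2] for p in((144,60),(279,71),(117,329),(251,342))]
sc=np.array(sc); print("screw ctr",sc.mean(0).round(4)); d=sc[:2].sum(0)-sc[2:].sum(0); print("yaw",np.degrees(np.arctan2(d[1],d[0]))); e=sc[0]+sc[2]-sc[1]-sc[3]; print("yaw2",np.degrees(np.arctan2(-e[0],e[1])))
print("disc",ray(t,f(204,140),.03).round(4),"jog",ray(t,f(184,277),.048).round(4))
y=np.radians(-5.0)
for a in(-5.0,-5.8):
    y=np.radians(a);X=np.array([np.cos(y),np.sin(y)]);print(a,"shaft from ctr",(sc.mean(0)+.035*X).round(4),"from jog",(ray(t,f(184,277),.048)[0,:2]+.08*X).round(4))
S=np.r_[sc.mean(0)+.035*np.array([np.cos(y),np.sin(y)]),.076]
print("tip proj scene",proj(s,S),"seen",(320+234/400*70,140+145/400*60),"foot",proj(s,[*S[:2],.03]),"seen",(320+231/400*70,140+230/400*60))
print("ray at .076 from scene tip",ray(s,(320+234/400*70-.4,140+147/400*60-.4),.074).round(4))
for n,uv in(("L",(427.,230.)),("M",(358.,196.))):
    W=(ray(t,blob(t,uv,n)[:,0],.01)[:,:2]*1000).astype(np.float32)
    mm=cv2.moments(W); ax=.5*np.degrees(np.arctan2(2*mm['mu11'],mm['mu20']-mm['mu02']))
    print(n,"centroid",np.round([mm['m10']/mm['m00'],mm['m01']/mm['m00']],1),"axis",ax.round(1),W.min(0),W.max(0))
E
```

```text
screw ctr [0.4999 0.1526]
yaw -5.3415084812588
yaw2 -5.272406363086757
disc [[0.5352 0.1493 0.03  ]] jog [[0.4552 0.1567 0.048 ]]
-5.0 shaft from ctr [0.5347 0.1496] from jog [0.5349 0.1497]
-5.8 shaft from ctr [0.5347 0.1491] from jog [0.5348 0.1486]
tip proj scene [[360.74228769 160.66083406]] seen (360.95, 161.75) foot [[359.69784724 173.25826289]] seen (360.425, 174.5)
ray at .076 from scene tip [[0.5358 0.1467 0.074 ]]
L centroid [ 497.5 -393.9] axis -28.5 [ 462.79117 -421.22714] [ 534.0574  -362.50256]
M centroid [ 589.7 -212.9] axis 86.2 [ 563.9624  -244.73218] [ 614.7034  -175.57297]
```

```bash
cat >> h.py <<'E'
from scipy.spatial.transform import Rotation as Ro
def go(*targets):
    """targets (x,y,z,tool-x yaw deg), each from the pose now"""
    o=get_obs(); R=Ro.from_quat(o["tool_rot"],scalar_first=True)
    print("t",round(o["t"],2),"tcp",o["eef_pos"].round(4),"toolx yaw",np.degrees(np.arctan2(*R.as_matrix()[[1,0],0])).round(2),"F",o["contact_force"].round(1),"w",round(o["gripper_width"],3),"q7",o["q"][6].round(2))
    for x,y,z,a in targets:
        d=R.inv().apply(np.array([x,y,z])-o["eef_pos"]); Rt=Ro.from_euler("ZX",[a,180],degrees=True)
        print((d*1000).round(1).tolist(),(R.inv()*Rt).as_rotvec(degrees=True).round(1).tolist())
E
python3 - <<'E'
from h import *
go((.4936,-.390,.10,-28.7),(.4936,-.390,.013,-28.7))
E
```

```text
t 1.15 tcp [ 0.2096 -0.6416  0.2313] toolx yaw 18.09 F [0.5 0.1 0.5] w 1.0 q7 -0.08
[348.1, -151.0, 131.3] [0.0, -0.0, 46.8]
[348.1, -151.0, 218.3] [0.0, -0.0, 46.8]
```

Emit:
{"api": "arm_command", "payload": {
  "commands": [0.348,-0.151,0.1313,0,0,46.8,0.6,0.348,-0.151,0.1313,0,0,46.8,0.6,0.348,-0.151,0.1313,0,0,46.8,0.6,0.348,-0.151,0.1313,0,0,46.8,0.6,0.348,-0.151,0.1313,0,0,46.8,0.6,0.348,-0.151,0.1313,0,0,46.8,0.6,0.348,-0.151,0.1313,0,0,46.8,0.6,0.348,-0.151,0.1313,0,0,46.8,0.6],
  "force": 20
}}

```text
t: 1.95
eef_pos: [0.494, -0.3896, 0.1001]
tool_rot: [0.0, 0.969, -0.248, 0.0]
contact_force: [0.3, -1.0, -0.2]
gripper_width: 0.596
grasp_force: 0.0
```

```bash
python3 -c "
from h import *
go((.4936,-.390,.10,-28.7),(.4936,-.390,.014,-28.7))"
```

```text
t 1.95 tcp [ 0.494  -0.3896  0.1001] toolx yaw -28.71 F [ 0.3 -1.  -0.2] w 0.596 q7 -1.44
[-0.2, 0.6, 0.1] [0.0, -0.0, -0.0]
[-0.2, 0.6, 86.1] [0.0, -0.0, -0.0]
```

Excellent. Descend and close on the x-faces to centre the cam, then open again.

Emit:
{"api": "arm_command", "payload": {
  "commands": [0,0,0.04,0,0,0,0.6,0,0,0.07,0,0,0,0.6,0,0,0.086,0,0,0,0.6,0,0,0.086,0,0,0,0.6,0,0,0.086,0,0,0,0.1,0,0,0.086,0,0,0,0.1,0,0,0.086,0,0,0,0.1,0,0,0.086,0,0,0,0.1],
  "force": 20
}}

```text
t: 2.75
eef_pos: [0.4934, -0.3921, 0.0163]
tool_rot: [0.001, 0.969, -0.248, 0.001]
contact_force: [-1.2, -0.1, 7.7]
gripper_width: 0.301
grasp_force: 20.2
```

Emit:
{"api": "arm_command", "payload": {
  "commands": [0,0,0,0,0,0,0.1,0,0,0,0,0,0,0.1,0,0,0,0,0,0,0.1,0,0,0,0,0,0,0.1]
}}

```text
t: 3.15
eef_pos: [0.4934, -0.3921, 0.0163]
tool_rot: [0.001, 0.969, -0.248, 0.001]
contact_force: [-1.1, -1.1, 6.7]
gripper_width: 0.303
grasp_force: 20.2
```

Emit:
{"api": "arm_command", "payload": {
  "commands": [0,0.0035,-0.004,0,0,0,0.6,0,0.0035,-0.004,0,0,0,0.6,0,0.0035,-0.004,0,0,-8,0.6,0,0.0035,-0.004,0,0,-16,0.6,0,0.0035,-0.004,0,0,-24,0.6,0,0.0035,-0.004,0,0,-32,0.6,0,0.0035,-0.004,0,0,-40,0.6,0,0.0035,-0.004,0,0,-48,0.6]
}}

```text
t: 3.95
eef_pos: [0.4907, -0.394, 0.0185]
tool_rot: [-0.0, 0.985, 0.17, -0.0]
contact_force: [0.1, -0.2, 0.8]
gripper_width: 0.6
grasp_force: 0.0
```

Emit:
{"api": "arm_command", "payload": {
  "commands": [0,0,0,0,0,-8,0.6,0,0,0,0,0,-16,0.6,0,0,0,0,0,-24,0.6,0,0,0,0,0,-32,0.6,0,0,0,0,0,-40,0.6,0,0,0,0,0,-42,0.6,0,0,0,0,0,-42,0.6,0,0,0,0,0,-42,0.6]
}}

```text
t: 4.75
eef_pos: [0.4908, -0.394, 0.0185]
tool_rot: [-0.0, 0.861, 0.509, -0.0]
contact_force: [0.1, 0.3, 0.2]
gripper_width: 0.599
grasp_force: 0.0
```

Emit:
{"api": "arm_command", "payload": {
  "commands": [0,0,0,0,0,0,0.1,0,0,0,0,0,0,0.1,0,0,0,0,0,0,0.1,0,0,0,0,0,0,0.1,0,0,0,0,0,0,0.1,0,0,0,0,0,0,0.1,0,0,0,0,0,0,0.1],
  "force": 60
}}

```text
t: 5.45
eef_pos: [0.4912, -0.3941, 0.0188]
tool_rot: [0.0, 0.86, 0.51, 0.0]
contact_force: [0.3, 0.9, 5.0]
gripper_width: 0.267
grasp_force: 60.4
```

```bash
python3 -c "
from h import *
go()"
```

```text
t 5.45 tcp [ 0.4912 -0.3941  0.0188] toolx yaw 61.29 F [0.3 0.9 5. ] w 0.267 q7 -0.17
```

Emit:
{"api": "arm_command", "payload": {
  "commands": [0,0,-0.04,0,0,0,0.1,0,0,-0.08,0,0,0,0.1,0,0,-0.12,0,0,0,0.1,0,0,-0.15,0,0,0,0.1,0,0,-0.15,0,0,0,0.1]
}}

```text
t: 5.95
eef_pos: [0.493, -0.3954, 0.1729]
tool_rot: [0.003, 0.86, 0.51, 0.001]
contact_force: [0.2, -0.8, -1.1]
gripper_width: 0.262
grasp_force: 59.8
```

```bash
python3 -c "
from h import *
go((.5332,.1492,.15,-5.3))"
```

```text
t 5.95 tcp [ 0.493  -0.3954  0.1729] toolx yaw 61.27 F [ 0.2 -0.8 -1.1] w 0.262 q7 -0.1
[497.0, -226.6, 20.7] [0.4, -0.2, 66.6]
```

Emit:
{"api": "arm_command", "payload": {
  "commands": [0.31,-0.14,0.01,0,0,40,0.1,0.31,-0.14,0.01,0,0,40,0.1,0.31,-0.14,0.01,0,0,40,0.1,0.31,-0.14,0.01,0,0,40,0.1,0.31,-0.14,0.01,0,0,40,0.1,0.31,-0.14,0.01,0,0,40,0.1,0.31,-0.14,0.01,0,0,40,0.1]
}}

```text
t: 6.65
eef_pos: [0.5158, -0.0522, 0.1572]
tool_rot: [-0.0, 0.983, 0.185, -0.001]
contact_force: [0.3, -0.6, -0.8]
gripper_width: 0.259
grasp_force: 59.8
```

```bash
python3 -c "
from h import *
go((.5332,.1492,.15,-5.3))"
```

```text
t 6.65 tcp [ 0.5158 -0.0522  0.1572] toolx yaw 21.36 F [ 0.3 -0.6 -0.8] w 0.259 q7 -1.36
[89.6, -181.2, 7.2] [-0.0, 0.1, 26.7]
```

Emit:
{"api": "arm_command", "payload": {
  "commands": [0.0896,-0.1812,0.007,0,0,26.7,0.1,0.0896,-0.1812,0.007,0,0,26.7,0.1,0.0896,-0.1812,0.007,0,0,26.7,0.1,0.0896,-0.1812,0.007,0,0,26.7,0.1,0.0896,-0.1812,0.007,0,0,26.7,0.1,0.0896,-0.1812,0.007,0,0,26.7,0.1,0.0896,-0.1812,0.007,0,0,26.7,0.1]
}}

```text
t: 7.35
eef_pos: [0.534, 0.1452, 0.1503]
tool_rot: [0.001, 0.999, -0.047, -0.001]
contact_force: [-0.6, -0.5, 0.2]
gripper_width: 0.262
grasp_force: 59.8
```

```bash
python3 -c "
from h import *
go((.5332,.1492,.15,-5.3))
s=grab('scene');t=grab('top')
a=cv2.resize(s['img'][100:200,310:410,::-1],(400,400),interpolation=cv2.INTER_CUBIC)
b=cv2.resize(t['img'][170:250,180:260,::-1],(400,400),interpolation=cv2.INTER_CUBIC)
cv2.imwrite('pics/p1.png',np.hstack([a,b]))"
```

```text
t 7.35 tcp [0.534  0.1452 0.1503] toolx yaw -5.39 F [-0.6 -0.5  0.2] w 0.262 q7 -2.18
[-1.1, -3.9, 0.3] [0.1, 0.1, -0.1]
```

View pics/p1.png

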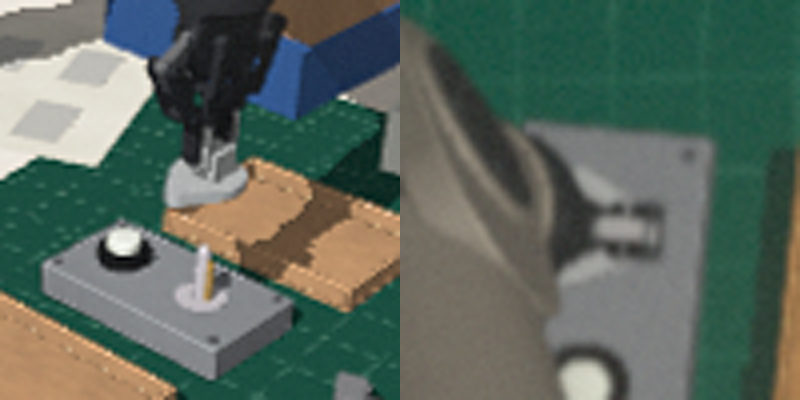

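The scene crop shows the cam held flat above the shaft (tip at about (203,250) in the crop). Now I'll correct the xy and descend to just above the tip.

Emit:
{"api": "arm_command", "payload": {
  "commands": [-0.001,-0.004,0.02,0,0,0,0.1,-0.001,-0.004,0.045,0,0,0,0.1,-0.001,-0.004,0.045,0,0,0,0.1,-0.001,-0.004,0.045,0,0,0,0.1]
}}

```text
t: 7.85
eef_pos: [0.534, 0.149, 0.1065]
tool_rot: [0.0, 0.999, -0.048, -0.0]
contact_force: [-0.5, 0.2, -0.3]
gripper_width: 0.259
grasp_force: 59.8
```

```bash
python3 -c "
from h import *
go((.5332,.1492,.06,-5.3))"
```

```text
t 7.85 tcp [0.534  0.149  0.1065] toolx yaw -5.52 F [-0.5  0.2 -0.3] w 0.259 q7 -2.22
[-0.8, -0.1, 46.5] [0.1, 0.1, -0.2]
```

Emit:
{"api": "arm_command", "payload": {
  "commands": [-0.0005,0,0.008,0,0,0,0.1,-0.0005,0,0.014,0,0,0,0.1,-0.0005,0,0.02,0,0,0,0.1,-0.0005,0,0.02,0,0,0,0.1]
}}

```text
t: 8.25
eef_pos: [0.533, 0.1493, 0.0855]
tool_rot: [0.001, 0.999, -0.048, -0.001]
contact_force: [0.1, -2.4, -2.1]
gripper_width: 0.265
grasp_force: 59.7
```

```bash
python3 -c "
from h import *
go((.5332,.1492,.06,-5.3))"
```

```text
t 8.25 tcp [0.533  0.1493 0.0855] toolx yaw -5.45 F [ 0.1 -2.4 -2.1] w 0.265 q7 -2.23
[0.2, 0.0, 25.5] [0.1, 0.1, -0.1]
```

Emit:
{"api": "arm_command", "payload": {
  "commands": [0,0,0.006,0,0,0,0.1,0,0,0.012,0,0,0,0.1,0,0,0.018,0,0,0,0.1,0,0,0.018,0,0,0,0.1]
}}

```text
t: 8.65
eef_pos: [0.5333, 0.1488, 0.0676]
tool_rot: [0.001, 0.999, -0.048, -0.001]
contact_force: [-0.2, -5.6, -3.1]
gripper_width: 0.263
grasp_force: 59.5
```

```bash
python3 -c "
from h import *
go((.5332,.1492,.049,-5.3))"
```

```text
t 8.65 tcp [0.5333 0.1488 0.0676] toolx yaw -5.48 F [-0.2 -5.6 -3.1] w 0.263 q7 -2.24
[-0.1, -0.4, 18.6] [0.1, 0.1, -0.2]
```

Emit:
{"api": "arm_command", "payload": {
  "commands": [0,0.001,0.006,0,0,0,0.1,0,0.001,0.012,0,0,0,0.1,0,0.001,0.018,0,0,0,0.1,0,0.001,0.02,0,0,0,0.1,0,0.001,0.02,0,0,0,0.1]
}}

```text
t: 9.15
eef_pos: [0.5333, 0.1487, 0.0488]
tool_rot: [0.001, 0.999, -0.048, -0.0]
contact_force: [-2.8, -5.7, 9.1]
gripper_width: 0.264
grasp_force: 61.0
```

```bash
python3 -c "
from h import *
go((.5332,.1492,.049,-5.3))"
```

```text
t 9.15 tcp [0.5333 0.1487 0.0488] toolx yaw -5.45 F [-2.8 -5.7  9.1] w 0.264 q7 -2.26
[-0.2, -0.5, -0.2] [0.1, 0.0, -0.1]
```

Emit:
{"api": "arm_command", "payload": {
  "commands": [0,0,0,0,0,0,0.6,0,0,0,0,0,0,0.6,0,0,0,0,0,0,0.6,0,0,-0.03,0,0,0,0.6,0,0,-0.06,0,0,0,0.6,0,0,-0.06,0,0,0,0.6]
}}

```text
t: 9.75
eef_pos: [0.536, 0.1515, 0.1121]
tool_rot: [-0.002, 0.999, -0.047, 0.003]
contact_force: [0.8, 0.1, 0.9]
gripper_width: 0.6
grasp_force: 0.0
```

```bash
python3 -c "
from h import *
go((.4553,.156,.11,-5.3))
s=grab('scene');t=grab('top')
a=cv2.resize(s['img'][120:210,310:400,::-1],(400,400),interpolation=cv2.INTER_CUBIC)
cv2.imwrite('pics/p2.png',a)"
```

```text
t 9.75 tcp [0.536  0.1515 0.1121] toolx yaw -5.37 F [0.8 0.1 0.9] w 0.6 q7 -2.22
[-80.8, 3.0, 1.6] [-0.2, -0.4, -0.1]
```

View pics/p2.png

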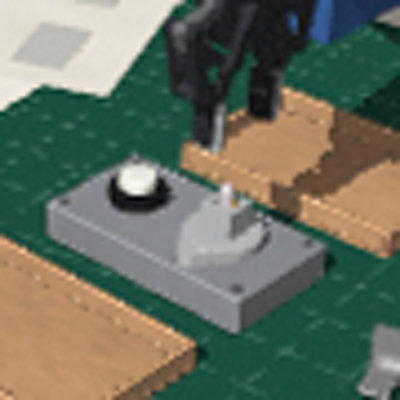

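The cam is home with its nose towards the right tray, so it is a RIGHT cam. Next is the jog button.

Emit:
{"api": "arm_command", "payload": {
  "commands": [-0.04,0.0015,0,-0.2,-0.4,0,0,-0.081,0.003,0,-0.2,-0.4,0,0,-0.081,0.003,0,-0.2,-0.4,0,0,-0.081,0.003,0.02,-0.2,-0.4,0,0,-0.081,0.003,0.04,-0.2,-0.4,0,0,-0.081,0.003,0.055,-0.2,-0.4,0,0,-0.081,0.003,0.055,-0.2,-0.4,0,0],
  "force": 20
}}

```text
t: 10.55
eef_pos: [0.4513, 0.1539, 0.0512]
tool_rot: [0.002, 0.999, -0.047, -0.005]
contact_force: [-1.7, -0.5, 1.1]
gripper_width: -0.0
grasp_force: 0.9
```

```bash
python3 -c "
from h import *
go((.4553,.156,.043,-5.3))"
```

```text
t 10.55 tcp [0.4513 0.1539 0.0512] toolx yaw -5.39 F [-1.7 -0.5  1.1] w -0.0 q7 -2.34
[3.9, -2.6, 8.2] [0.3, 0.6, -0.1]
```

Emit:
{"api": "arm_command", "payload": {
  "commands": [0.003,-0.002,0,0,0,0,0,0.003,-0.002,0.004,0,0,0,0,0.003,-0.002,0.008,0,0,0,0,0.003,-0.002,0.01,0,0,0,0,0.003,-0.002,0.01,0,0,0,0]
}}

```text
t: 11.05
eef_pos: [0.457, 0.1567, 0.0457]
tool_rot: [0.001, 0.999, -0.047, -0.002]
contact_force: [-5.0, -2.3, 24.9]
gripper_width: 0.001
grasp_force: 12.5
```

```bash
python3 -c "
from h import *
go((.4553,.156,.042,-5.3))"
```

```text
t 11.05 tcp [0.457  0.1567 0.0457] toolx yaw -5.41 F [-5.  -2.3 24.9] w 0.001 q7 -2.35
[-1.6, 0.9, 3.7] [0.2, 0.2, -0.1]
```

Emit:
{"api": "arm_command", "payload": {
  "commands": [0,0,-0.001,0,0,0,0,0,0,-0.001,0,0,0,0,0,0,-0.001,0,0,0,0,0,0,-0.001,0,0,0,0,0,0,-0.001,0,0,0,0,0,0,-0.001,0,0,0,0,0,0,-0.001,0,0,0,0,0,0,-0.001,0,0,0,0]
}}

```text
t: 11.85
eef_pos: [0.4569, 0.1567, 0.0459]
tool_rot: [0.001, 0.999, -0.047, -0.002]
contact_force: [-2.0, -0.7, 14.5]
gripper_width: -0.004
grasp_force: 7.0
```

Emit:
{"api": "arm_command", "payload": {
  "commands": [0,0,0,0,0,0,0,0,0,0,0,0,0,0,0,0,0,0,0,0,0,0,0,0,0,0,0,0,0,0,0,0,0,0,0,0,0,0,0,0,0,0,0,0,0,0,0,0,0,0,0,0,0,0,0,0]
}}

```text
t: 12.65
eef_pos: [0.4569, 0.1567, 0.0459]
tool_rot: [0.001, 0.999, -0.047, -0.002]
contact_force: [-1.3, -0.3, 13.6]
gripper_width: 0.0
grasp_force: 7.0
```

Emit:
{"api": "arm_command", "payload": {
  "commands": [0,0,0,0,0,0,0,0,0,0,0,0,0,0,0,0,0,0,0,0,0,0,0,0,0,0,0,0,0,0,0,0,0,0,0,0,0,0,0,0,0,0,0,0,0,0,0,0,0,0,0,0,0,0,0,0]
}}

```text
t: 13.45
eef_pos: [0.4569, 0.1567, 0.0459]
tool_rot: [0.001, 0.999, -0.047, -0.002]
contact_force: [-1.8, -0.2, 14.5]
gripper_width: -0.0
grasp_force: 7.0
```

Emit:
{"api": "arm_command", "payload": {
  "commands": [0,0,0,0,0,0,0,0,0,0,0,0,0,0,0,0,0,0,0,0,0,0,0,0,0,0,0,0,0,0,0,0,0,0,0,0,0,0,0,0,0,0,0,0,0,0,0,0,0,0,0,0,0,0,0,0]
}}

```text
t: 14.25
eef_pos: [0.4569, 0.1567, 0.0459]
tool_rot: [0.001, 0.999, -0.047, -0.002]
contact_force: [-2.3, -0.2, 14.6]
gripper_width: -0.001
grasp_force: 7.0
```

Emit:
{"api": "arm_command", "payload": {
  "commands": [0,0,0,0,0,0,0,0,0,0,0,0,0,0,0,0,0,0,0,0,0,0,0,0,0,0,0,0,0,0,0,0,0,0,0,0,0,0,0,0,0,0,0,0,0,0,0,0,0,0,0,0,0,0,0,0]
}}

```text
t: 15.05
eef_pos: [0.4569, 0.1567, 0.0459]
tool_rot: [0.001, 0.999, -0.047, -0.002]
contact_force: [-1.9, -0.1, 14.3]
gripper_width: -0.003
grasp_force: 7.0
```

```bash
python3 -c "
from h import *
s=grab('scene')
a=cv2.resize(s['img'][130:200,310:380,::-1],(500,500),interpolation=cv2.INTER_CUBIC)
cv2.imwrite('pics/p3.png',a)"
```

View pics/p3.png

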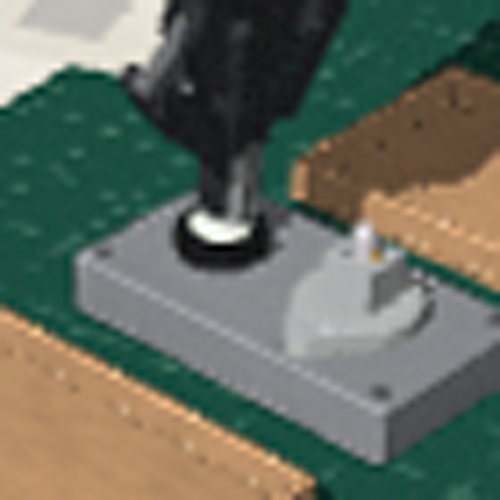

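The cap is flush in its collar, so it is fully down and has been held for about 4 s. Now release and return over the cam.

Emit:
{"api": "arm_command", "payload": {
  "commands": [0,0,-0.03,0,0,0,0,0,0,-0.065,0,0,0,0,0,0,-0.065,0,0,0,0.6,0,0,-0.065,0,0,0,0.6,0,0,-0.065,0,0,0,0.6,0,0,-0.065,0,0,0,0.6]
}}

```text
t: 15.7
eef_pos: [0.4553, 0.1557, 0.1084]
tool_rot: [0.002, 0.999, -0.047, -0.005]
contact_force: [-0.2, 0.3, 0.3]
gripper_width: 0.595
grasp_force: 0.0
```

```bash
python3 -c "
from h import *
go((.5332,.1490,.11,-5.3),(.5332,.1490,.049,-5.3))
t=grab('top');g=t['img'][235:258,205:228].min(2); print((g>180).sum())"
```

```text
t 15.7 tcp [0.4553 0.1557 0.1084] toolx yaw -5.41 F [-0.2  0.3  0.3] w 0.595 q7 -2.29
[78.2, -0.6, -2.3] [0.3, 0.5, -0.1]
[78.7, -0.9, 58.7] [0.3, 0.5, -0.1]
0
```

Emit:
{"api": "arm_command", "payload": {
  "commands": [0.04,0,0,0.3,0.5,0,0.6,0.079,-0.001,0,0.3,0.5,0,0.6,0.079,-0.001,0,0.3,0.5,0,0.6,0.079,-0.001,0,0.3,0.5,0,0.6]
}}

```text
t: 16.15
eef_pos: [0.5346, 0.1494, 0.1078]
tool_rot: [-0.001, 0.999, -0.048, 0.0]
contact_force: [-0.7, 0.5, -0.3]
gripper_width: 0.597
grasp_force: 0.0
```

```bash
python3 -c "
from h import *
go((.5332,.1490,.05,-5.3))"
```

```text
t 16.15 tcp [0.5346 0.1494 0.1078] toolx yaw -5.46 F [-0.7  0.5 -0.3] w 0.597 q7 -2.22
[-1.4, 0.6, 57.8] [-0.1, 0.0, -0.2]
```

Emit:
{"api": "arm_command", "payload": {
  "commands": [-0.001,0,0.03,0,0,0,0.6,-0.001,0,0.057,0,0,0,0.6,-0.001,0,0.057,0,0,0,0.6,-0.001,0,0.057,0,0,0,0.1,-0.001,0,0.057,0,0,0,0.1,-0.001,0,0.057,0,0,0,0.1,-0.001,0,0.057,0,0,0,0.1,-0.001,0,0.057,0,0,0,0.1],
  "force": 60
}}

```text
t: 16.95
eef_pos: [0.5341, 0.1487, 0.0533]
tool_rot: [-0.0, 0.999, -0.048, 0.001]
contact_force: [-2.7, -3.7, 6.7]
gripper_width: 0.26
grasp_force: 60.3
```

```bash
python3 -c "
from h import *
go((.4824,-.0075,.15,-5.3))"
```

```text
t 16.95 tcp [0.5341 0.1487 0.0533] toolx yaw -5.47 F [-2.7 -3.7  6.7] w 0.26 q7 -2.26
[-36.4, 160.4, -96.8] [-0.0, -0.1, -0.2]
```

Emit:
{"api": "arm_command", "payload": {
  "commands": [0,0,-0.03,0,0,0,0.1,0,0,-0.06,0,0,0,0.1,0,0,-0.09,0,0,0,0.1,0,0,-0.09,0,0,0,0.1,-0.018,0.08,-0.09,0,0,0,0.1,-0.027,0.12,-0.09,0,0,0,0.1,-0.036,0.16,-0.09,0,0,0,0.1,-0.036,0.16,-0.09,0,0,0,0.1]
}}

```text
t: 17.75
eef_pos: [0.4805, -0.0117, 0.1413]
tool_rot: [0.0, 0.999, -0.05, 0.0]
contact_force: [0.2, -0.1, -0.5]
gripper_width: 0.255
grasp_force: 61.4
```

```bash
python3 -c "
from h import *
go((.4824,-.0075,.028,-5.3))"
```

```text
t 17.75 tcp [ 0.4805 -0.0117  0.1413] toolx yaw -5.78 F [ 0.2 -0.1 -0.5] w 0.255 q7 -1.89
[1.4, -4.4, 113.2] [0.1, -0.0, -0.5]
```

Emit:
{"api": "arm_command", "payload": {
  "commands": [0.001,-0.004,0.04,0,0,0,0.1,0.001,-0.004,0.08,0,0,0,0.1,0.001,-0.004,0.1,0,0,0,0.1,0.001,-0.004,0.108,0,0,0,0.1,0.001,-0.004,0.114,0,0,0,0.1,0.001,-0.004,0.114,0,0,0,0.1]
}}

```text
t: 18.35
eef_pos: [0.4851, -0.0016, 0.0281]
tool_rot: [-0.001, 0.999, -0.047, 0.001]
contact_force: [-0.3, 0.6, -0.9]
gripper_width: 0.255
grasp_force: 61.4
```

```bash
python3 -c "
from h import *
go((.4824,-.0075,.023,-5.3))"
```

```text
t 18.35 tcp [ 0.4851 -0.0016  0.0281] toolx yaw -5.38 F [-0.3  0.6 -0.9] w 0.255 q7 -1.99
[-2.2, 6.2, 5.0] [-0.1, -0.2, -0.1]
```

Emit:
{"api": "arm_command", "payload": {
  "commands": [0,0,0.003,0,0,0,0.1,0,0,0.005,0,0,0,0.1,0,0,0.005,0,0,0,0.1]
}}

```text
t: 18.65
eef_pos: [0.4858, -0.0016, 0.0271]
tool_rot: [-0.0, 0.999, -0.047, 0.002]
contact_force: [-14.7, 0.3, 50.8]
gripper_width: 0.257
grasp_force: 67.1
```

Emit:
{"api": "arm_command", "payload": {
  "commands": [0,0,0,0,0,0,0.5,0,0,0,0,0,0,0.6,0,0,0,0,0,0,0.6,0,0,-0.04,0,0,0,0.6,0,0,-0.08,0,0,0,0.6,0,0,-0.12,0,0,0,0.6,0,0,-0.16,0,0,0,0.6,0,0,-0.16,0,0,0,0.6]
}}

```text
t: 19.45
eef_pos: [0.4878, -0.002, 0.1877]
tool_rot: [-0.001, 0.999, -0.047, 0.006]
contact_force: [0.4, -0.6, 0.0]
gripper_width: 0.599
grasp_force: 0.0
```

```bash
python3 - <<'E'
from h import *
go((.59,-.214,.10,-5))
t=grab("top")
W=(ray(t,blob(t,(358,196),"M")[:,0],.01)[:,:2]*1000).astype(np.float32)
mm=cv2.moments(W); ax=.5*np.degrees(np.arctan2(2*mm['mu11'],mm['mu20']-mm['mu02']))
print(np.round([mm['m10']/mm['m00'],mm['m01']/mm['m00']],1),ax,W.min(0),W.max(0),cv2.contourArea(blob(t,(358,196),"M")))
cv2.imwrite('pics/p4.png',cv2.resize(t['img'][130:290,190:450,::-1],(780,480),interpolation=cv2.INTER_CUBIC))
E
```

```text
t 19.45 tcp [ 0.4878 -0.002   0.1877] toolx yaw -5.43 F [ 0.4 -0.6  0. ] w 0.599 q7 -1.88
[120.8, 201.7, 88.5] [-0.2, -0.7, -0.4]
[ 589.8 -213. ] 85.05014003829842 [ 563.9624  -244.73218] [ 614.7034  -175.57297] 356.5
```

View pics/p4.png

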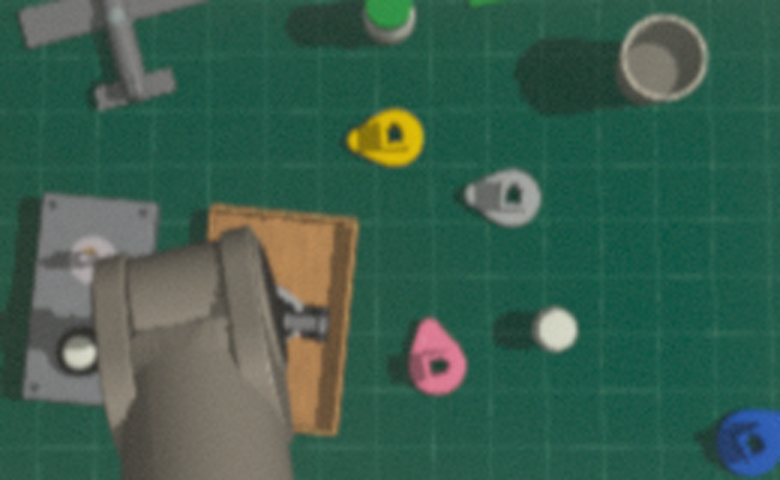

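The large cam is released in the right tray. The medium cam is still at (513,197) in the crop, bore keyway up and nose left. I'll pick it next.

Emit:
{"api": "arm_command", "payload": {
  "commands": [0.121,0.202,0.05,-0.2,-0.7,-45,0.6,0.121,0.202,0.05,-0.2,-0.7,-90,0.6,0.121,0.202,0.05,-0.2,-0.7,-90,0.6,0.121,0.202,0.05,-0.2,-0.7,-90,0.6,0.121,0.202,0.05,-0.2,-0.7,-90,0.6,0.121,0.202,0.05,-0.2,-0.7,-90,0.6,0.121,0.202,0.05,-0.2,-0.7,-90,0.6,0.121,0.202,0.05,-0.2,-0.7,-90,0.6],
  "force": 20
}}

```text
t: 20.3
eef_pos: [0.5847, -0.2148, 0.1301]
tool_rot: [-0.001, 0.851, 0.525, -0.004]
contact_force: [0.2, 0.1, -0.3]
gripper_width: 0.596
grasp_force: 0.0
```

```bash
python3 -c "
from h import *
go((.5904,-.218,.06,85))"
```

```text
t 20.3 tcp [ 0.5847 -0.2148  0.1301] toolx yaw 63.36 F [ 0.2  0.1 -0.3] w 0.596 q7 -0.45
[0.1, 6.9, 70.0] [-0.4, 0.3, -21.6]
```

Emit:
{"api": "arm_command", "payload": {
  "commands": [0,0.007,0.035,-0.4,0.3,-21.6,0.6,0,0.007,0.07,-0.4,0.3,-21.6,0.6,0,0.007,0.07,-0.4,0.3,-21.6,0.6,0,0.007,0.07,-0.4,0.3,-21.6,0.6,0,0.007,0.07,-0.4,0.3,-21.6,0.6]
}}

```text
t: 20.8
eef_pos: [0.5915, -0.218, 0.0617]
tool_rot: [0.001, 0.74, 0.672, 0.001]
contact_force: [1.3, -0.1, 0.8]
gripper_width: 0.599
grasp_force: 0.0
```

```bash
python3 -c "
from h import *
go((.5904,-.218,.021,85))"
```

```text
t 20.8 tcp [ 0.5915 -0.218   0.0617] toolx yaw 84.52 F [ 1.3 -0.1  0.8] w 0.599 q7 -0.17
[-0.0, -1.2, 40.7] [0.2, 0.1, -0.5]
```

Emit:
{"api": "arm_command", "payload": {
  "commands": [0,-0.001,0.03,0,0,-0.5,0.6,0,-0.001,0.04,0,0,-0.5,0.6,0,-0.001,0.04,0,0,-0.5,0.6,0,-0.001,0.04,0,0,-0.5,0.1,0,-0.001,0.04,0,0,-0.5,0.1,0,-0.001,0.04,0,0,-0.5,0.1,0,-0.001,0.04,0,0,-0.5,0.1,0,-0.001,0.04,0,0,-0.5,0.1]
}}

```text
t: 21.6
eef_pos: [0.5917, -0.2184, 0.0237]
tool_rot: [0.003, 0.736, 0.676, 0.001]
contact_force: [-0.9, 0.7, 6.2]
gripper_width: 0.291
grasp_force: 21.3
```

```bash
python3 -c "
from h import *
go((.5904,-.218,.021,85))"
```

```text
t 21.6 tcp [ 0.5917 -0.2184  0.0237] toolx yaw 85.13 F [-0.9  0.7  6.2] w 0.291 q7 -0.19
[0.3, -1.4, 2.7] [0.3, 0.1, 0.1]
```

Emit:
{"api": "arm_command", "payload": {
  "commands": [0,0,0,0,0,0,0.6,0,0,0,0,0,0,0.6,0,-0.001,-0.03,0,0,8,0.6,0,-0.001,-0.04,0,0,16,0.6,0,-0.001,-0.04,0,0,24,0.6,0,-0.001,-0.04,0,0,32,0.6,0,-0.001,-0.04,0,0,40,0.6,0,-0.001,-0.04,0,0,48,0.6]
}}

```text
t: 22.4
eef_pos: [0.5893, -0.2181, 0.0622]
tool_rot: [0.001, 0.949, 0.316, 0.001]
contact_force: [-0.5, -0.1, 0.3]
gripper_width: 0.599
grasp_force: 0.0
```

Emit:
{"api": "arm_command", "payload": {
  "commands": [0,0,0,0,0,8,0.6,0,0,0,0,0,16,0.6,0,0,0,0,0,24,0.6,0,0,0,0,0,32,0.6,0,0,0,0,0,40,0.6,0,0,0,0,0,42,0.6,0,0,0,0,0,42,0.6,0,0,0,0,0,42,0.6]
}}

```text
t: 23.2
eef_pos: [0.5895, -0.2181, 0.0623]
tool_rot: [0.001, 0.999, -0.041, 0.002]
contact_force: [0.6, 0.0, 0.5]
gripper_width: 0.604
grasp_force: 0.0
```

```bash
python3 -c "
from h import *
go((.5907,-.218,.022,-5))"
```

```text
t 23.2 tcp [ 0.5895 -0.2181  0.0623] toolx yaw -4.7 F [0.6 0.  0.5] w 0.604 q7 -1.47
[1.1, -0.2, 40.3] [0.1, -0.2, 0.3]
```

Emit:
{"api": "arm_command", "payload": {
  "commands": [0.001,0,0.03,0,-0.2,0.3,0.6,0.001,0,0.04,0,-0.2,0.3,0.6,0.001,0,0.04,0,-0.2,0.3,0.6,0.001,0,0.04,0,-0.2,0.3,0.1,0.001,0,0.04,0,-0.2,0.3,0.1,0.001,0,0.04,0,-0.2,0.3,0.1,0.001,0,0.04,0,-0.2,0.3,0.1,0.001,0,0.04,0,-0.2,0.3,0.1],
  "force": 60
}}

```text
t: 24.0
eef_pos: [0.5916, -0.2186, 0.0237]
tool_rot: [0.001, 0.999, -0.045, 0.001]
contact_force: [-1.6, 0.0, 6.1]
gripper_width: 0.257
grasp_force: 59.9
```

Emit:
{"api": "arm_command", "payload": {
  "commands": [0,0,0,0,0,0,0.1,0,0,0,0,0,0,0.1]
}}

```text
t: 24.2
eef_pos: [0.5916, -0.2186, 0.0237]
tool_rot: [0.001, 0.999, -0.045, 0.001]
contact_force: [-1.7, 0.1, 6.0]
gripper_width: 0.261
grasp_force: 59.9
```

Emit:
{"api": "arm_command", "payload": {
  "commands": [0,0,-0.04,0,0,0,0.1,0,0,-0.08,0,0,0,0.1,0,0,-0.12,0,0,0,0.1,0,0,-0.14,0,0,0,0.1,0,0,-0.14,0,0,0,0.1]
}}

```text
t: 24.7
eef_pos: [0.5929, -0.2186, 0.1663]
tool_rot: [0.002, 0.999, -0.045, 0.003]
contact_force: [0.2, -0.4, -1.3]
gripper_width: 0.26
grasp_force: 59.2
```

```bash
python3 -c "
from h import *
go((.535,.149,.15,-5.3))"
```

```text
t 24.7 tcp [ 0.5929 -0.2186  0.1663] toolx yaw -5.17 F [ 0.2 -0.4 -1.3] w 0.26 q7 -1.46
[-90.9, -361.0, 14.6] [0.2, -0.4, 0.1]
```

Emit:
{"api": "arm_command", "payload": {
  "commands": [-0.09,-0.361,0.01,0.2,-0.4,0.1,0.1,-0.09,-0.361,0.01,0.2,-0.4,0.1,0.1,-0.09,-0.361,0.01,0.2,-0.4,0.1,0.1,-0.09,-0.361,0.01,0.2,-0.4,0.1,0.1,-0.09,-0.361,0.01,0.2,-0.4,0.1,0.1,-0.09,-0.361,0.01,0.2,-0.4,0.1,0.1,-0.09,-0.361,0.01,0.2,-0.4,0.1,0.1,-0.09,-0.361,0.01,0.2,-0.4,0.1,0.1]
}}

```text
t: 25.5
eef_pos: [0.531, 0.1553, 0.1504]
tool_rot: [-0.002, 0.999, -0.043, -0.005]
contact_force: [-0.2, 1.1, -0.9]
gripper_width: 0.258
grasp_force: 59.2
```

Emit:
{"api": "arm_command", "payload": {
  "commands": [0,0,0,0,0,0,0.1,0,0,0,0,0,0,0.1]
}}

```text
t: 25.7
eef_pos: [0.5327, 0.1492, 0.1506]
tool_rot: [-0.0, 0.999, -0.045, -0.004]
contact_force: [0.0, -1.0, -0.5]
gripper_width: 0.256
grasp_force: 59.2
```

```bash
python3 -c "
from h import *
go((.5359,.1487,.112,-5.4))"
```

```text
t 25.7 tcp [0.5327 0.1492 0.1506] toolx yaw -5.2 F [ 0.  -1.  -0.5] w 0.256 q7 -2.14
[3.5, 0.2, 38.5] [-0.0, 0.5, 0.2]
```

Emit:
{"api": "arm_command", "payload": {
  "commands": [0.003,0,0.02,0,0.5,0.2,0.1,0.003,0,0.038,0,0.5,0.2,0.1,0.003,0,0.038,0,0.5,0.2,0.1,0.003,0,0.038,0,0.5,0.2,0.1]
}}

```text
t: 26.1
eef_pos: [0.5363, 0.1477, 0.1135]
tool_rot: [-0.0, 0.999, -0.049, 0.0]
contact_force: [-0.3, 0.5, -0.1]
gripper_width: 0.259
grasp_force: 59.2
```

```bash
python3 -c "
from h import *
go((.5359,.1487,.09,-5.4))"
```

```text
t 26.1 tcp [0.5363 0.1477 0.1135] toolx yaw -5.59 F [-0.3  0.5 -0.1] w 0.259 q7 -2.17
[-0.5, -0.9, 23.5] [-0.0, -0.0, -0.2]
```

Emit:
{"api": "arm_command", "payload": {
  "commands": [-0.0005,-0.001,0.008,0,0,-0.2,0.1,-0.0005,-0.001,0.016,0,0,-0.2,0.1,-0.0005,-0.001,0.023,0,0,-0.2,0.1,-0.0005,-0.001,0.023,0,0,-0.2,0.1]
}}

```text
t: 26.5
eef_pos: [0.5352, 0.149, 0.0895]
tool_rot: [0.0, 0.999, -0.046, -0.0]
contact_force: [-0.4, -4.0, -1.9]
gripper_width: 0.259
grasp_force: 59.1
```

```bash
python3 -c "
from h import *
go((.5359,.1487,.07,-5.4))"
```

```text
t 26.5 tcp [0.5352 0.149  0.0895] toolx yaw -5.3 F [-0.4 -4.  -1.9] w 0.259 q7 -2.18
[0.8, 0.2, 19.5] [0.0, 0.0, 0.1]
```

Underside is past the tip and near the key top. Continue down.

Emit:
{"api": "arm_command", "payload": {
  "commands": [0,0.0005,0.006,0,0,0,0.1,0,0.0005,0.012,0,0,0,0.1,0,0.0005,0.019,0,0,0,0.1,0,0.0005,0.019,0,0,0,0.1]
}}

```text
t: 26.9
eef_pos: [0.5356, 0.1485, 0.0706]
tool_rot: [0.0, 0.999, -0.046, 0.0]
contact_force: [1.4, -4.6, -3.7]
gripper_width: 0.255
grasp_force: 59.1
```

```bash
python3 -c "
from h import *
go((.5359,.1487,.0535,-5.4))"
```

```text
t 26.9 tcp [0.5356 0.1485 0.0706] toolx yaw -5.32 F [ 1.4 -4.6 -3.7] w 0.255 q7 -2.18
[0.2, -0.2, 17.1] [0.0, -0.0, 0.1]
```

Emit:
{"api": "arm_command", "payload": {
  "commands": [0,0.0005,0.006,0,0,0,0.1,0,0.0005,0.012,0,0,0,0.1,0,0.0005,0.017,0,0,0,0.1,0,0.0005,0.018,0,0,0,0.1,0,0.0005,0.018,0,0,0,0.1]
}}

```text
t: 27.4
eef_pos: [0.536, 0.1485, 0.0536]
tool_rot: [-0.0, 0.999, -0.046, 0.001]
contact_force: [-0.5, -4.9, 3.4]
gripper_width: 0.258
grasp_force: 59.8
```

```bash
python3 -c "
from h import *
go((.5359,.1487,.0535,-5.4))
s=grab('scene')
a=cv2.resize(s['img'][120:210,310:400,::-1],(500,500),interpolation=cv2.INTER_CUBIC)
cv2.imwrite('pics/p5.png',a)"
```

```text
t 27.4 tcp [0.536  0.1485 0.0536] toolx yaw -5.31 F [-0.5 -4.9  3.4] w 0.258 q7 -2.19
[-0.1, -0.2, 0.1] [-0.0, -0.1, 0.1]
```

View pics/p5.png

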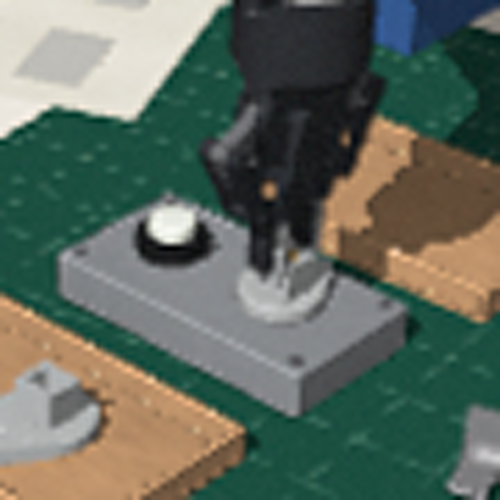

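The medium cam is down on the tester, nose away from the camera (left), and the large cam lies in the right tray. I'll release briefly so it is fully home, then grip again and lift.

Emit:
{"api": "arm_command", "payload": {
  "commands": [0,0,0,0,0,0,0.5,0,0,0,0,0,0,0.5,0,0,0,0,0,0,0.5,0,0,0,0,0,0,0.5,0,0,0,0,0,0,0.5,0,0,0,0,0,0,0.5,0,0,0,0,0,0,0.5,0,0,0,0,0,0,0.5]
}}

```text
t: 28.25
eef_pos: [0.5359, 0.1495, 0.0538]
tool_rot: [-0.001, 0.999, -0.046, 0.001]
contact_force: [0.4, 0.5, 0.1]
gripper_width: 0.497
grasp_force: 0.0
```

Emit:
{"api": "arm_command", "payload": {
  "commands": [0,0,0,0,0,0,0.1,0,0,0,0,0,0,0.1,0,0,0,0,0,0,0.1,0,0,0,0,0,0,0.1,0,0,0,0,0,0,0.1]
}}

```text
t: 28.75
eef_pos: [0.536, 0.1485, 0.0541]
tool_rot: [-0.0, 0.999, -0.046, 0.001]
contact_force: [-1.4, -3.3, 5.5]
gripper_width: 0.259
grasp_force: 59.3
```

```bash
python3 -c "
from h import *
go((.525,.310,.14,-4.5))"
```

```text
t 28.75 tcp [0.536  0.1485 0.0541] toolx yaw -5.31 F [-1.4 -3.3  5.5] w 0.259 q7 -2.19
[-25.8, -159.9, -85.8] [-0.0, -0.1, -0.8]
```

Emit:
{"api": "arm_command", "payload": {
  "commands": [0,0,-0.03,0,0,0,0.1,0,0,-0.06,0,0,0,0.1,0,0,-0.09,0,0,0,0.1,0,0,-0.09,0,0,0,0.1,-0.008,-0.05,-0.09,0,0,0,0.1,-0.016,-0.1,-0.09,0,0,0,0.1,-0.026,-0.15,-0.09,0,0,0,0.1,-0.026,-0.16,-0.09,0,0,0,0.1]
}}

```text
t: 29.55
eef_pos: [0.5214, 0.3188, 0.1435]
tool_rot: [-0.003, 0.999, -0.042, 0.0]
contact_force: [-1.5, -0.7, 0.1]
gripper_width: 0.255
grasp_force: 60.4
```

Emit:
{"api": "arm_command", "payload": {
  "commands": [0,0,0.03,0,0,0,0.1,0,0,0.06,0,0,0,0.1,0,0,0.08,0,0,0,0.1,0,0,0.1,0,0,0,0.1,0,0,0.11,0,0,0,0.1,0,0,0.11,0,0,0,0.1,0,0,0.11,0,0,0,0.1]
}}

```text
t: 30.25
eef_pos: [0.5249, 0.3114, 0.0343]
tool_rot: [-0.001, 0.999, -0.046, 0.001]
contact_force: [-1.1, 0.3, 0.4]
gripper_width: 0.259
grasp_force: 60.5
```

```bash
python3 -c "
from h import *
go((.525,.310,.028,-4.5))"
```

```text
t 30.25 tcp [0.5249 0.3114 0.0343] toolx yaw -5.26 F [-1.1  0.3  0.4] w 0.259 q7 -2.47
[0.2, 1.4, 6.3] [-0.1, -0.1, -0.8]
```

Emit:
{"api": "arm_command", "payload": {
  "commands": [0,0,0.003,0,0,0,0.1,0,0,0.0055,0,0,0,0.1,0,0,0.0055,0,0,0,0.1]
}}

```text
t: 30.55
eef_pos: [0.5249, 0.3113, 0.0287]
tool_rot: [-0.001, 0.999, -0.046, 0.001]
contact_force: [-0.3, 0.1, -0.7]
gripper_width: 0.256
grasp_force: 60.5
```

Emit:
{"api": "arm_command", "payload": {
  "commands": [0,0,0,0,0,0,0.5,0,0,0,0,0,0,0.6,0,0,0,0,0,0,0.6,0,0,-0.04,0,0,0,0.6,0,0,-0.08,0,0,0,0.6,0,0,-0.13,0,0,0,0.6,0,0,-0.18,0,0,0,0.6,0,0,-0.2,0,0,0,0.6]
}}

```text
t: 31.35
eef_pos: [0.5262, 0.3125, 0.2344]
tool_rot: [-0.003, 0.999, -0.046, 0.004]
contact_force: [-0.4, 0.5, -0.1]
gripper_width: 0.601
grasp_force: 0.0
```

Emit:
{"api": "arm_command", "payload": {
  "commands": [-0.05,0.05,0,0,0,0,0.6,-0.05,0.1,0,0,0,0,0.6,-0.05,0.15,0,0,0,0,0.6,-0.05,0.2,0,0,0,0,0.6,-0.05,0.25,0,0,0,0,0.6,-0.05,0.3,0,0,0,0,0.6,-0.05,0.35,0,0,0,0,0.6,-0.05,0.35,0,0,0,0,0.6]
}}

```text
t: 32.15
eef_pos: [0.4413, -0.0383, 0.228]
tool_rot: [-0.0, 0.999, -0.049, 0.001]
contact_force: [0.3, 0.2, -0.3]
gripper_width: 0.601
grasp_force: 0.0
```

```bash
python3 -c "
from h import *
go()
s=grab('scene');t=grab('top')
a=cv2.resize(s['img'][100:250,250:450,::-1],(800,600),interpolation=cv2.INTER_CUBIC)[:,:]
cv2.imwrite('pics/p6.png',a)
cv2.imwrite('pics/p7.png',cv2.resize(t['img'][100:300,100:380,::-1],(784,560),interpolation=cv2.INTER_CUBIC))"
```

```text
t 32.15 tcp [ 0.4413 -0.0383  0.228 ] toolx yaw -5.65 F [ 0.3  0.2 -0.3] w 0.601 q7 -1.74
```

View pics/p6.png

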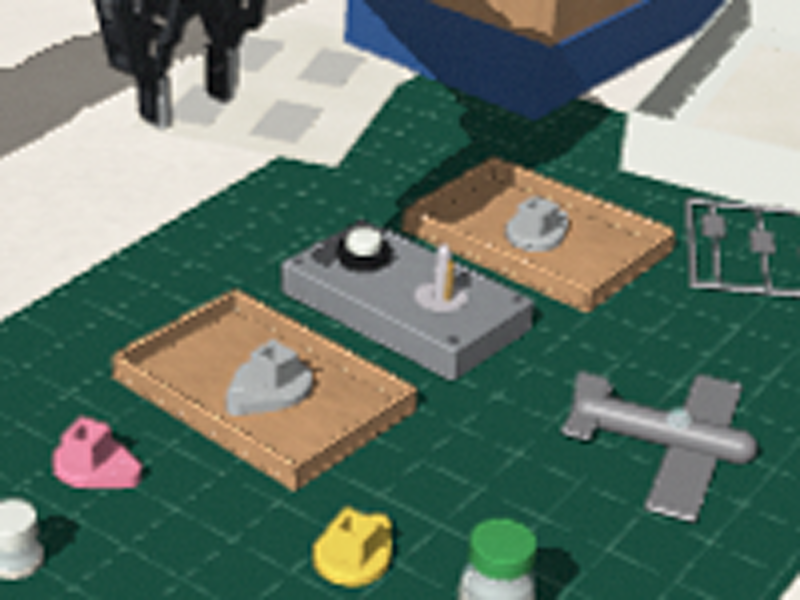

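View pics/p7.png

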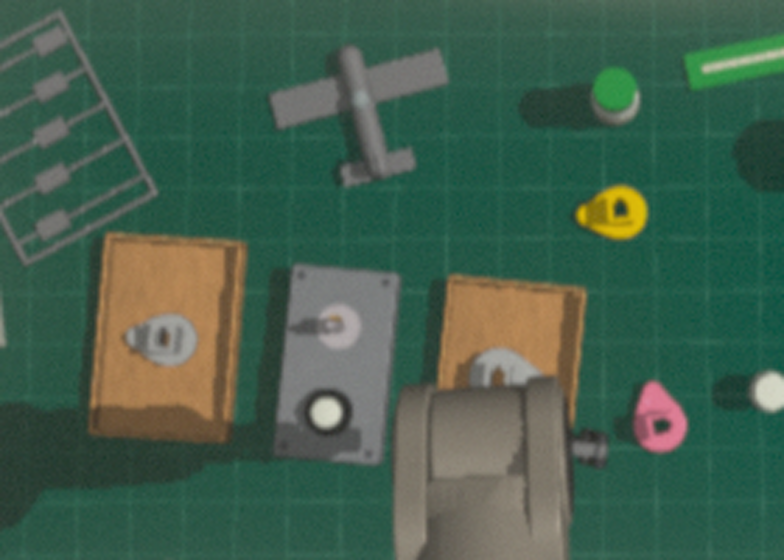

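Both cams lie flat near the centres of their trays: medium in the left tray at (165,338), large in the right tray at (500,375). The button cap at (326,411) is up, the bystanders haven't moved, the arm is clear, and there is no small cam.

```bash
python3 -c "
from station import *
print(hand_in())"
```

```text
the job is handed in; nothing more can be done
None
```

The large cam (RIGHT) was seated, the jog button held down for about 4 s with it home, and it now lies in the right tray; the medium cam (LEFT) was seated and lies in the left tray; no small cam was present, and the job is handed in with no verdict returned.

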